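Collect the capped jars from the capping machine

TASK

The capping machine has finished two jars. Take the two capped jars out of its catch tray and stand them upright on the floor of the grey tote, without knocking over the jar that is already in there. Leave the uncapped jar and the loose cap where they are in the tray.

Things in the scene. Friction and masses are not known exactly. Their poses are not given: they have to be found in the camera images.
- jar_a: capped specimen jar: plain white cylindrical pot 42 mm in diameter with a paper band, closed by a ribbed white screw cap 44 mm in diameter and 20 mm tall (46 to 66 mm above the underside); 66 mm tall in all, about 90 g. One of the two to collect, standing in the catch tray. Origin: centre of its underside, z up.
- jar_b: capped specimen jar: plain white cylindrical pot 42 mm in diameter with a paper band, closed by a ribbed white screw cap 44 mm in diameter and 20 mm tall (46 to 66 mm above the underside); 66 mm tall in all, about 90 g. The other one to collect, also standing in the catch tray. Origin: centre of its underside, z up.
- jar_open: uncapped jar standing in the catch tray, to be left alone: the same white pot without a cap, 42 mm in diameter, with an open neck 37 mm across; 60 mm tall, about 40 g. Origin: centre of its underside, z up.
- cap_loose: a loose white screw cap lying flat on the floor of the catch tray, to be left alone: 44 mm in diameter, 20 mm tall, about 20 g. Origin: centre of its underside.
- capper: blue and white capping machine with its aluminium catch tray, fixed. Origin: bench level under the tray's centre. Tray 260 mm along x, 250 along y, walls 22 high, floor 4 thick. The four things in it stand two by two, 120 mm apart along its x and y, in any order. A chute 90 mm wide, up to 65 high, ends at the middle of the tray's +y wall; the housing, 172 mm high, begins at y = 205 mm.
- tote: grey plastic tote, open at the top, standing loose on the bench, about 0.8 kg: 300 mm along its x, 200 mm along its y, 70 mm high, walls and floor 5 mm thick, a rim lip 6 mm wide outside. Origin: centre of its underside, z up. One capped jar already stands in it near its +x end; the rest of its floor is free.
- jar_done: capped specimen jar: plain white cylindrical pot 42 mm in diameter with a paper band, closed by a ribbed white screw cap 44 mm in diameter and 20 mm tall (46 to 66 mm above the underside); 66 mm tall in all, about 90 g. This one was collected earlier and stands in the tote near the tote's +x end. Origin: centre of its underside, z up.

How it is judged (in metres and radians):
At the end, for the whole second after the job is handed in: Both capped jars and the jar that was there before stand upright (within 11 degrees) and at rest on the floor of the tote (underside within 12 mm of it), the tote flat (within 6 degrees); the uncapped jar is upright and it and the loose cap are within 30 mm of where they were in the tray (x of jar_a in the frame of tote between -0.145 and 0.145 m and y of jar_a in the frame of tote between -0.095 and 0.095 m and z of jar_a in the frame of tote between -0.003 and 0.017 m and angle between each of jar_a, jar_b, jar_done, jar_open's own z axis and vertical below 0.2 rad and linear speed of each of jar_a, jar_b, jar_done below 0.03 m/s and x of jar_b in the frame of tote between -0.145 and 0.145 m and y of jar_b in the frame of tote between -0.095 and 0.095 m and z of jar_b in the frame of tote between -0.003 and 0.017 m and x of jar_done in the frame of tote between -0.145 and 0.145 m and y of jar_done in the frame of tote between -0.095 and 0.095 m and z of jar_done in the frame of tote between -0.003 and 0.017 m and angle between tote's own z axis and vertical below 0.1 rad and distance of each of jar_open, cap_loose from where it was at the start of the episode below 0.03 m); the robot touches nothing.
It fails at once if the uncapped jar is moved more than 30 mm or knocked over (distance of jar_open from where it was at the start of the episode above 0.03 m or angle between jar_open's own z axis and vertical above 0.5 rad).
It fails at once if the loose cap is moved more than 30 mm (distance of cap_loose from where it was at the start of the episode above 0.03 m).
It fails at once if the jar already in the tote is knocked over (angle between jar_done's own z axis and vertical above 0.5 rad).
It also fails if it takes over 61 s, if anything falls off the work surface, if the arm or the gripper's body presses on something with over 40 N, if the wrist force passes 120 N, or if a joint passes its speed limit or range.

ROBOT

A 6-joint arm with a two-finger parallel gripper is mounted at the origin on the work surface. World frame = base frame: x ahead of the robot, y to its left, z up, the work surface at z = 0. Lengths are in mm, angles in rad, forces in N, time in s.
With the tool pointing down it reaches from about 275 to 750 mm from the base axis. Payload 10.2 kg.
Tool frame: the origin (TCP) lies at the centre of the arm's flange, where the gripper is bolted on; the fingertips stand ctrl.tip_reach ahead of it and the grasp point (between the pads) lies 155 mm ahead of it (ctrl.tip_reach is the distance from the TCP to the fingertips, in mm); z points along the fingers, y is the direction in which the jaws open and shut (so a half turn about z gives the same grasp; the last joint's range is limited). The gripper opens to 85 mm and grips with 20 to 120 N. Pads are 22 mm wide; open, the fingers measure 114 mm over their backs; the gripper's body (76 mm by 85 mm) begins 54 mm behind the grasp point. The pads swing forward as they close: fully open they stand 13 mm farther back than shut.
Start: joints at [1.034, 0.313, 1.498, -0, 1.331, -0.223], TCP at [162.068, 499.366, 404.694] pointing down, gripper open.
Joint ranges: [-2.94, 2.94], [-0.97, 2.17], [0.19, 2.56], [-1.23, 4.37], [0.02, 3.11], [-2.88, 2.88]. Speed limits (rad/s): [2.39, 2.39, 3.01, 3.14, 3.14, 3.14].

INTERFACE

Orientations are given as a unit quaternion [w, x, y, z].
In Python, from rig import ctrl, viewer gives the robot as it stands.
- The arm moves only by the tool drive_tool, never from a script. Its argument "rows" is a list that holds one entry, the list of rows, each a list of 6 numbers: the shift along the world's x, y, z normalised to -1 to 1, where 1 is 0.1 m, then the turn, a rotation vector about the world's x, y, z normalised to -1 to 1, where 1 is 90 degrees. A call has 1 to 10 rows; each row is the pose to reach, as a shift and turn from the pose measured when the call began; what a row does not reach only later rows make up. A row lasts 1/8 s, in which the tool goes at most 62.5 mm and 10.7 degrees, less where a joint would pass 70% of its speed; a pose out of reach is approached as far as the arm can. A call with a number of a shift or a turn outside -1 to 1 is refused whole. A call with a gripper value outside its range is refused whole. "fingers" is the opening, from -1 (shut) to 1 (fully open), set as the call begins (left out, the last holds). The fingers move at their own pace and stop on an object; "force" is the grip in N (left out, the last holds). Time passes only in rows, so rows that repeat a pose let the fingers close. It gives the time, the measured TCP pose, the force and the opening at its end, in the units of the state.
- ctrl.sense(): the state, without advancing time (a new reading comes with each control period).
- viewer.capture(name): name is "scene" or "top"; returns the picture (420x560x3 uint8, red, green, blue); there is no depth.
- viewer.calibration(name): a dict with "mtx" (3x3 intrinsics, pixels), "dist_coeffs" ([k1, k2, p1, p2, k3] as OpenCV has them; the pictures are not rectified), "extrinsics" (4x4, takes a point from camera to world coordinates). Camera axes: x right, y up, looking along -z (the intrinsics and any distortion apply to the point x, -y, -z); pixel columns grow to the right and rows downward; lengths in mm; the calibration is good to about 2 mm. A picture is of the moment at which its call begins. calibration takes no time and is no camera call.
- ctrl.finish_job(): hands the job in, once; it reports no verdict.
The state is a dict: "time_s": time; "joints": joint angles; "dq": joint speeds; "tau": joint torques, N m; "eef_pos": TCP position; "ee_rot": TCP orientation; "force": force on the tool from outside, world axes, zero at the start; "wrist_torque": the same for the moment, N m; "grip_width": opening from 0.0 (shut) to 1.0 (fully open).
Only numpy, scipy, OpenCV 4.12 (cv2) and the standard library are available. Lean on these libraries where they do the work, as an engineer would, in place of code of your own. Each camera call takes 0.05 s, during which the arm holds its last target.

## Working session

There is one attempt and no reset: what is moved stays moved. The work goes in short steps, Python scripts to look and compute and a tool call to move; the robot and the scene stay as the last step left them, time stands still between calls to the robot, and variables do not carry over. Pictures are saved under pics/ and viewed, and the job is handed in when it is done.

Besides the shell and the picture viewer there is one more tool, called after "Request:" as name(argument=value, ...), one argument or row to a line, values as JSON. drive_tool: Moves the arm, as the interface text tells. Scaled input: -1 to 1 covers 0.1 m each way for a shift and 90 degrees each way for a turn. Its arguments: {"type":"object","properties":{"rows":{"type":"array","items":{"type":"array","items":{"type":"array","items":{"type":"number"}}}},"fingers":{"type":"number"},"force":{"type":"number"}},"required":["rows"]}

```bash
mkdir -p pics; ls; python3 - <<'E'
from rig import ctrl, viewer
import cv2
print(ctrl.sense(), ctrl.tip_reach)
for n in("scene","top"):
    im=viewer.capture(n); cv2.imwrite(f"pics/{n}0.png",im[:,:,::-1]); print(viewer.calibration(n))
E
```

```text
pics
{'time_s': 0.0, 'joints': array([ 1.03359076e+00,  3.13444125e-01,  1.49842863e+00, -3.75265748e-05,
        1.33101649e+00, -2.23459711e-01]), 'dq': array([ 0.00080934,  0.00249401, -0.00124288, -0.00156688, -0.00060889,
       -0.00152669]), 'tau': array([ 5.31614569e-04, -4.12263644e+01, -2.59744620e+01, -1.40927214e-04,
        4.10814624e-03,  1.21301574e-05]), 'eef_pos': array([162.05107744, 499.32254745, 404.1411232 ]), 'ee_rot': array([-2.23746458e-04,  1.56225854e-01,  9.87721146e-01, -6.08737922e-04]), 'force': array([-0.54849922,  0.75472172,  0.68817984]), 'wrist_torque': array([ 0.01764051, -0.00953236,  0.02324154]), 'grip_width': 0.997102989859266} 173.4
{'mtx': array([[532.53260458,   0.        , 284.78318819],
       [  0.        , 532.53260458, 213.28462502],
       [  0.        ,   0.        ,   1.        ]]), 'dist_coeffs': array([-0.17809543,  0.        ,  0.        ,  0.        ,  0.        ]), 'extrinsics': array([[ 5.36526725e-01, -5.16500659e-01,  6.67357582e-01,
         1.22520772e+03],
       [ 8.43760947e-01,  3.41802452e-01, -4.13809797e-01,
        -4.49129647e+02],
       [-1.43714253e-02,  7.85110280e-01,  6.19189236e-01,
         6.65411001e+02],
       [ 0.00000000e+00,  0.00000000e+00,  0.00000000e+00,
         1.00000000e+00]])}
{'mtx': array([[400.61443868,   0.        , 283.14536976],
       [  0.        , 400.61443868, 208.7633783 ],
       [  0.        ,   0.        ,   1.        ]]), 'dist_coeffs': array([-0.09009928,  0.        ,  0.        ,  0.        ,  0.        ]), 'extrinsics': array([[-2.20503125e-02,  9.90261557e-01, -1.37462109e-01,
         4.33236970e+02],
       [-9.99302978e-01, -2.59736344e-02, -2.68128341e-02,
        -3.61333085e+01],
       [-3.01221094e-02,  1.36775064e-01,  9.90144050e-01,
         8.77807583e+02],
       [ 0.00000000e+00,  0.00000000e+00,  0.00000000e+00,
         1.00000000e+00]])}
```

View pics/scene0.png

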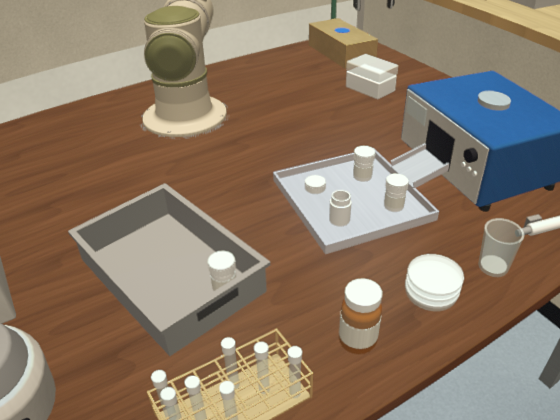

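View pics/top0.png

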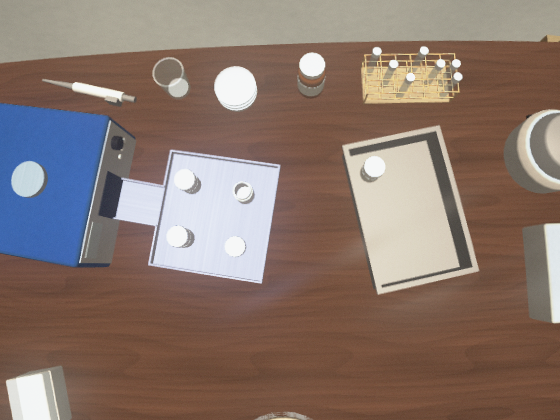

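The top view shows the capped jars at about (185,181) and (178,237) on the chute side. The open jar is at (243,191), the loose cap at (235,246), and the tote jar at (374,167).

```bash
cat > h.py <<'E'
import numpy as np, cv2
from rig import ctrl, viewer
def ray(n,px):
    c=viewer.calibration(n)
    u=cv2.undistortPoints(np.array(px,float).reshape(-1,1,2),c["mtx"],c["dist_coeffs"]).reshape(-1,2)
    d=np.c_[u[:,0],-u[:,1],-np.ones(len(u))]@c["extrinsics"][:3,:3].T
    return c["extrinsics"][:3,3],d
def toplane(n,px,z):
    o,d=ray(n,px); return o+d*((z-o[2])/d[:,2])[:,None]
def proj(n,P):
    c=viewer.calibration(n);E=np.linalg.inv(c["extrinsics"])
    p=np.atleast_2d(P)@E[:3,:3].T+E[:3,3]; p=p*[1,-1,-1]
    return cv2.projectPoints(p.reshape(-1,1,3),np.zeros(3),np.zeros(3),c["mtx"],c["dist_coeffs"])[0].reshape(-1,2)
E
python3 - <<'E'
import cv2
im=cv2.imread("pics/top0.png")
a=cv2.resize(im[145:290,145:285],None,fx=4,fy=4,interpolation=cv2.INTER_CUBIC); cv2.imwrite("pics/z1.png",a)
a=cv2.resize(im[120:300,335:485],None,fx=3.2,fy=3.2,interpolation=cv2.INTER_CUBIC); cv2.imwrite("pics/z2.png",a)
im=cv2.imread("pics/scene0.png")
a=cv2.resize(im[130:250,265:445],None,fx=4,fy=4,interpolation=cv2.INTER_CUBIC); cv2.imwrite("pics/z3.png",a)
E
```

```text
(no output)
```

View pics/z1.png

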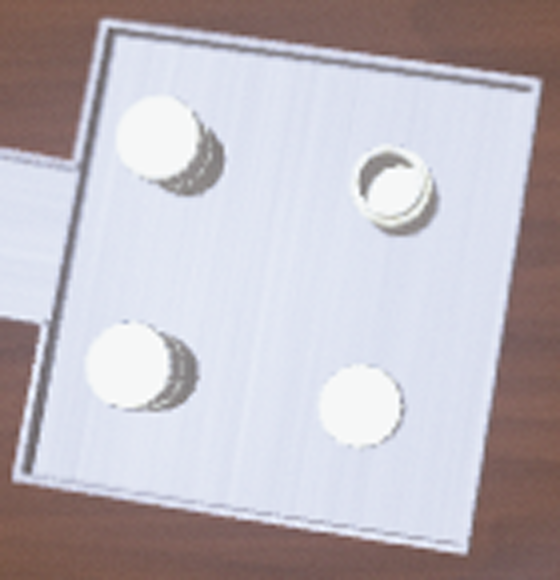

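View pics/z2.png

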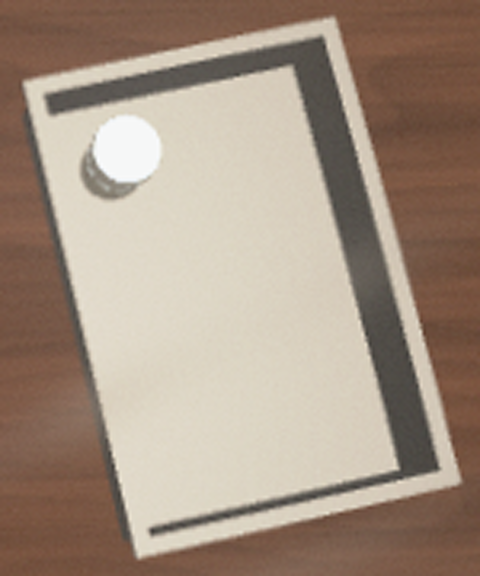

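View pics/z3.png

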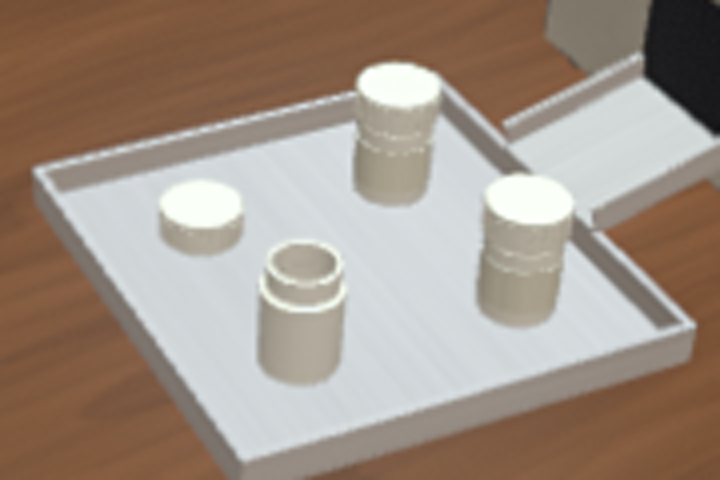

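```bash
python3 - <<'E'
from h import *
im=cv2.imread("pics/top0.png")
m=(im.min(2)>=236).astype(np.uint8)
m[:140]=0;m[300:]=0;m[:,:140]=0;m[:,480:]=0
n,l,s,c=cv2.connectedComponentsWithStats(m)
for i in range(1,n):
    if s[i,4]>30:
        z=70 if c[i][0]<210 else (71 if c[i][0]>300 else 24)
        cn=cv2.findContours((l==i).astype(np.uint8),0,1)[0][0].reshape(-1,2)
        (cc,r)=cv2.minEnclosingCircle(cn)
        print(s[i],c[i].round(1),np.round(cc,1),r,toplane("top",[c[i],cc],z).round(1).tolist())
# tray rim outer corners, tote rim corners (manual px)
tr=np.array([[104,20],[541,80],[466,553],[14,480]])/4+[145,145]-.375
to=np.array([[24,80],[336,16],[461,484],[138,558]])/3.2+[335,120]-.35
T=toplane("top",tr,22);O=toplane("top",to,70)
for Q in(T,O):
    print(Q.round(0).tolist(),Q.mean(0).round(1),np.linalg.norm(np.roll(Q,-1,0)-Q,axis=1).round(0),[np.degrees(np.arctan2(*(np.roll(Q,-1,0)-Q)[k][1::-1])).round(1) for k in range(4)])
# scene check: cap tops ellipse
im=cv2.imread("pics/scene0.png");m=(im.min(2)>=225).astype(np.uint8)
n,l,s,c=cv2.connectedComponentsWithStats(m)
for i in range(1,n):
    if s[i,4]>80 and 200<c[i][0]<420 and 140<c[i][1]<270: print("scene",s[i],c[i].round(1),toplane("scene",[c[i]],70).round(0).tolist(),toplane("scene",[c[i]],24).round(0).tolist())
E
```

```text
[365 156  20  20 326] [374.4 165.8] [374.6 165.8] 10.442941665649414 [[629.7, -204.6, 71.0], [629.7, -204.8, 71.0]]
[174 169  20  20 324] [183.7 178.6] [183.7 178.3] 10.410614013671875 [[614.3, 191.9, 70.0], [615.0, 191.9, 70.0]]
[233 181  19  18 165] [242.3 190.9] [242.  190.5] 9.708344459533691 [[593.4, 74.9, 24.0], [594.2, 75.6, 24.0]]
[167 225  20  22 339] [176.4 235.8] [176.  235.5] 10.713443756103516 [[495.2, 205.6, 70.0], [495.8, 206.5, 70.0]]
[225 236  20  21 317] [234.4 245.9] [234.5 246. ] 10.085955619812012 [[474.3, 92.9, 24.0], [474.2, 92.7, 24.0]]
[[693.0, 237.0, 22.0], [650.0, -8.0, 22.0], [395.0, 37.0, 22.0], [438.0, 282.0, 22.0]] [543.8 136.9  22. ] [248. 259. 249. 259.] [np.float64(-99.9), np.float64(170.0), np.float64(80.1), np.float64(-10.1)]
[[677.0, -140.0, 70.0], [716.0, -349.0, 70.0], [409.0, -405.0, 70.0], [370.0, -198.0, 70.0]] [ 542.9 -273.1   70. ] [212. 312. 211. 312.] [np.float64(-79.4), np.float64(-169.6), np.float64(100.6), np.float64(10.7)]
scene [355 146  20  11 161] [364.4 150.7] [[496.0, 206.0, 70.0]] [[439.0, 256.0, 24.0]]
scene [305 175  20  12 188] [314.9 180.3] [[528.0, 54.0, 70.0]] [[474.0, 93.0, 24.0]]
scene [386 174  23  12 211] [397.  179.3] [[614.0, 192.0, 70.0]] [[567.0, 241.0, 24.0]]
scene [208 252  26  17 351] [220.6 259.9] [[629.0, -205.0, 70.0]] [[583.0, -186.0, 24.0]]
```

Both views agree to about 2 mm: the capped jars are at (614.5,192) and (495.5,206), 120 mm apart. The tote centre is (543,-273) at a yaw of 10.5°. I'll grasp with the jaws along the tray's x, at about -10° yaw.

Request:
drive_tool(
  rows=[
    [[0.4,-0.4,0,0,0,-0.11],[0.8,-0.8,0,0,0,-0.22],[1,-1,0,0,0,-0.33],[1,-1,0,0,0,-0.44],[1,-1,0,0,0,-0.45]],
  ],
  fingers=1,
  force=40,
)

```text
time_s: 0.72
eef_pos: [262.2, 399.2, 404.0]
ee_rot: [-0.0, 0.488, 0.873, -0.001]
force: [0.1, -0.2, 0.2]
grip_width: 0.995
```

Request:
drive_tool(
  rows=[
    [[0.4,-0.4,0,0,0,-0.11],[0.8,-0.8,0,0,0,-0.22],[1,-1,0,0,0,-0.33],[1,-1,0,0,0,-0.44],[1,-1,0,0,0,-0.46]],
  ],
)

```text
time_s: 1.35
eef_pos: [362.1, 299.3, 403.8]
ee_rot: [-0.001, 0.764, 0.645, -0.001]
force: [-0.0, 0.5, 0.2]
grip_width: 0.999
```

Request:
drive_tool(
  rows=[
    [[0.4,-0.3,0,0,0,0],[0.8,-0.7,0,0,0,0],[1,-0.93,-0.2,0,0,0],[1,-0.93,-0.4,0,0,0],[1,-0.93,-0.4,0,0,0]],
  ],
)

```text
time_s: 1.98
eef_pos: [461.8, 206.6, 362.7]
ee_rot: [-0.002, 0.763, 0.646, -0.002]
force: [-0.1, -0.1, 0.2]
grip_width: 0.999
```

Request:
drive_tool(
  rows=[
    [[0.33,0,0,0,0,0],[0.33,0,-0.3,0,0,0],[0.33,0,-0.6,0,0,0],[0.33,0,-0.6,0,0,0]],
  ],
)

```text
time_s: 2.48
eef_pos: [494.4, 207.3, 302.1]
ee_rot: [-0.002, 0.762, 0.648, -0.003]
force: [-0.1, -0.7, 0.3]
grip_width: 1.0
```

```bash
python3 - <<'E'
from h import *
for n in("scene","top"): cv2.imwrite(f"pics/{n}1.png",viewer.capture(n)[:,:,::-1])
print(ctrl.sense()["eef_pos"])
E
```

```text
[494.96322378 207.18323006 304.34818418]
```

View pics/scene1.png

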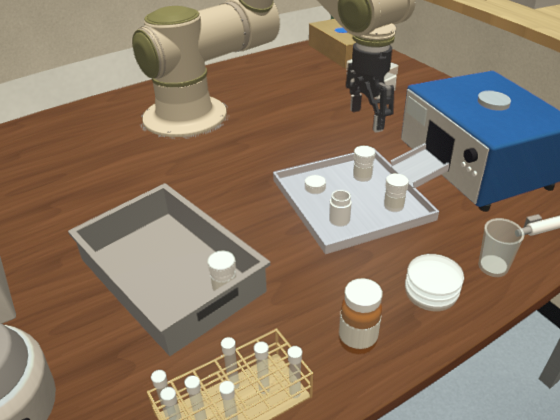

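The open gripper hangs above the jar at (364,160), with the jaws along x and clear of the chute. I'll descend 93 mm and close.

Request:
drive_tool(
  rows=[
    [[0.01,-0.01,-0.3,0,0,0],[0.01,-0.01,-0.6,0,0,0],[0.01,-0.01,-0.8,0,0,0],[0.01,-0.01,-0.94,0,0,0],[0.01,-0.01,-0.94,0,0,0]],
  ],
)

```text
time_s: 3.2
eef_pos: [496.1, 206.3, 210.7]
ee_rot: [-0.001, 0.762, 0.647, -0.001]
force: [0.4, 0.1, 0.8]
grip_width: 1.001
```

Request:
drive_tool(
  rows=[
    [[0,0,0,0,0,0],[0,0,0,0,0,0],[0,0,0,0,0,0],[0,0,0,0,0,0],[0,0,0,0,0,0],[0,0,0,0,0,0]],
  ],
  fingers=-1,
  force=40,
)

```text
time_s: 3.95
eef_pos: [496.3, 206.4, 211.5]
ee_rot: [-0.001, 0.762, 0.647, -0.0]
force: [-2.0, -0.4, 5.9]
grip_width: 0.497
```

Request:
drive_tool(
  rows=[
    [[0,0,0.2,0,0,0],[0,0,0.5,0,0,0],[0,0,0.9,0,0,0],[0,0,1,0,0,0],[0,0,1,0,0,0]],
  ],
)

```text
time_s: 4.58
eef_pos: [496.2, 206.4, 311.3]
ee_rot: [-0.001, 0.762, 0.647, -0.0]
force: [0.2, -0.2, -1.2]
grip_width: 0.504
```

```bash
python3 - <<'E'
from h import *
im=viewer.capture("scene")[:,:,::-1]
cv2.imwrite(f"pics/scene2.png",cv2.resize(im[20:250,250:450],None,fx=2.5,fy=2.5))
s=ctrl.sense();print(s["eef_pos"],s["grip_width"],s["force"])
E
```

```text
[496.07526532 206.35131995 310.44880758] 0.5006018490757396 [-0.4498826   0.97413099 -1.29021896]
```

View pics/scene2.png

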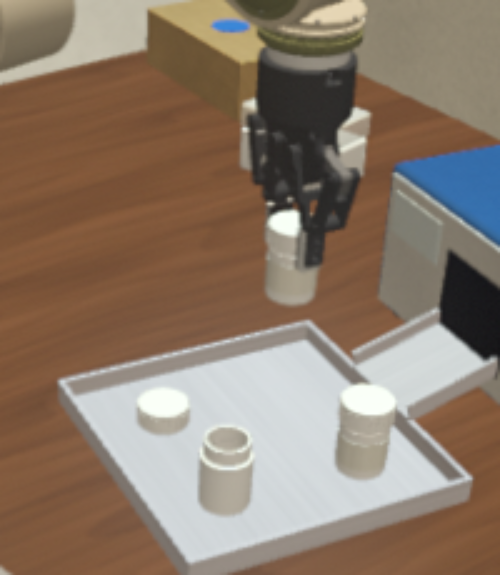

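The jar is held upright, clear of the tray. Now I'll carry it to the tote at (469,-287).

Request:
drive_tool(
  rows=[
    [[0,-0.3,0.2,0,0,0],[0,-0.7,0.2,0,0,0],[0,-1,0.2,0,0,0],[0,-1,0.2,0,0,0]],
  ],
)

```text
time_s: 5.12
eef_pos: [496.1, 104.9, 329.1]
ee_rot: [-0.002, 0.763, 0.646, -0.002]
force: [-0.6, 0.0, -1.3]
grip_width: 0.498
```

Request:
drive_tool(
  rows=[
    [[0,-0.4,0,0,0,0],[0,-0.8,0,0,0,0],[0,-1,0,0,0,0],[0,-1,0,0,0,0]],
  ],
)

```text
time_s: 5.62
eef_pos: [496.1, 4.7, 328.1]
ee_rot: [-0.003, 0.764, 0.646, -0.003]
force: [0.4, 0.9, -1.3]
grip_width: 0.505
```

Request:
drive_tool(
  rows=[
    [[0,-0.4,0,0,0,0],[0,-0.8,0,0,0,0],[0,-1,0,0,0,0],[0,-1,0,0,0,0]],
  ],
)

```text
time_s: 6.12
eef_pos: [496.3, -95.0, 327.5]
ee_rot: [-0.003, 0.764, 0.646, -0.003]
force: [0.5, 0.6, -0.5]
grip_width: 0.505
```

Request:
drive_tool(
  rows=[
    [[0,-0.4,0,0,0,0],[-0.1,-0.8,0,0,0,0],[-0.27,-1,0,0,0,0],[-0.27,-1,0,0,0,0]],
  ],
)

```text
time_s: 6.62
eef_pos: [469.2, -194.5, 327.2]
ee_rot: [-0.004, 0.764, 0.645, -0.003]
force: [-0.3, 0.1, -0.3]
grip_width: 0.498
```

Request:
drive_tool(
  rows=[
    [[0,-0.4,0,0,0,0],[0,-0.7,0,0,0,0],[0,-0.93,0,0,0,0],[0,-0.93,0,0,0,0],[0,-0.93,0,0,0,0]],
  ],
)

```text
time_s: 7.25
eef_pos: [469.6, -286.4, 327.0]
ee_rot: [-0.004, 0.764, 0.646, -0.003]
force: [0.1, 0.3, -0.5]
grip_width: 0.501
```

```bash
python3 - <<'E'
from h import *
im=viewer.capture("scene")[:,:,::-1]
cv2.imwrite(f"pics/scene3.png",im)
s=ctrl.sense();print(s["eef_pos"],s["ee_rot"],s["grip_width"],s["force"])
E
```

```text
[ 469.53594266 -286.40111737  327.14000472] [-0.00391203  0.76364348  0.64562123 -0.0025615 ] 0.5059374984879454 [ 0.24657041  0.03044849 -0.55887507]
```

View pics/scene3.png

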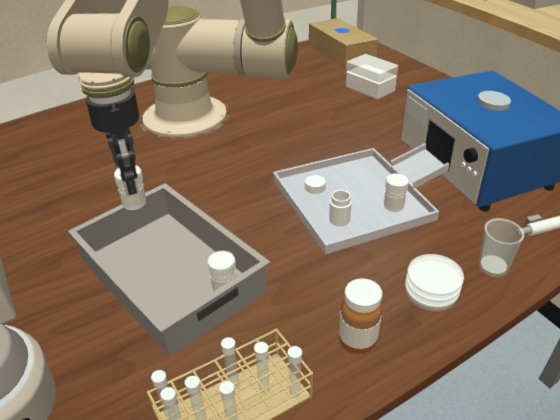

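The jar is over the tote's free end, upright at pixel (131,188). I'll lower it to just above the floor.

Request:
drive_tool(
  rows=[
    [[0,0,-0.3,0,0,0],[0,0,-0.6,0,0,0],[0,0,-0.9,0,0,0],[0,0,-1,0,0,0],[0,0,-1,0,0,0],[0,0,-1,0,0,0]],
  ],
)

```text
time_s: 8.05
eef_pos: [469.8, -286.4, 228.3]
ee_rot: [-0.003, 0.764, 0.646, -0.002]
force: [0.8, -0.2, -0.8]
grip_width: 0.505
```

Request:
drive_tool(
  rows=[
    [[0,0,-0.04,0,0,0],[0,0,-0.08,0,0,0],[0,0,-0.12,0,0,0],[0,0,-0.14,0,0,0],[0,0,-0.14,0,0,0]],
  ],
)

```text
time_s: 8.68
eef_pos: [469.8, -286.4, 214.1]
ee_rot: [-0.003, 0.764, 0.646, -0.002]
force: [0.6, -0.1, -1.0]
grip_width: 0.504
```

Request:
drive_tool(
  rows=[
    [[0,0,-0.01,0,0,0],[0,0,-0.02,0,0,0],[0,0,-0.02,0,0,0]],
  ],
)

```text
time_s: 9.05
eef_pos: [469.9, -286.5, 212.7]
ee_rot: [-0.003, 0.764, 0.646, -0.003]
force: [-2.0, 1.5, 4.2]
grip_width: 0.499
```

Contact on the floor (+4 N), so I'll release.

Request:
drive_tool(
  rows=[
    [[0,0,0,0,0,0],[0,0,0,0,0,0],[0,0,0,0,0,0],[0,0,0,0,0,0]],
  ],
  fingers=0.7,
)

```text
time_s: 9.55
eef_pos: [469.9, -286.5, 212.6]
ee_rot: [-0.003, 0.764, 0.646, -0.003]
force: [1.0, -0.4, -0.6]
grip_width: 0.849
```

Request:
drive_tool(
  rows=[
    [[0,0,0.1,0,0,0],[0,0,0.3,0,0,0],[0,0,0.7,0,0,0],[0,0,1,0,0,0],[0,0,1,0,0,0]],
  ],
)

```text
time_s: 10.18
eef_pos: [470.1, -286.6, 315.4]
ee_rot: [-0.0, 0.764, 0.646, -0.002]
force: [-0.5, 0.3, 0.4]
grip_width: 0.85
```

```bash
python3 - <<'E'
from h import *
im=viewer.capture("scene")[:,:,::-1]
cv2.imwrite(f"pics/scene4.png",im)
s=ctrl.sense();print(s["eef_pos"],s["ee_rot"],s["grip_width"],s["force"])
E
```

```text
[ 469.82928562 -286.45647408  313.63785198] [-0.00187602  0.7635452   0.64574722 -0.00239547] 0.8499303931252719 [-0.61818442  0.5610293  -0.33843756]
```

View pics/scene4.png

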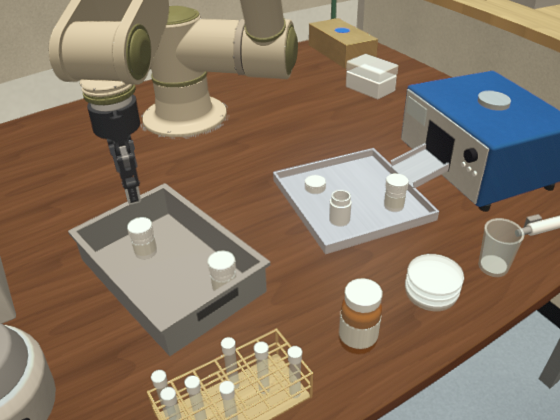

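The first jar stands upright in the tote at (142,238). Next is the jar at (614.5,192).

Request:
drive_tool(
  rows=[
    [[0,0.4,0,0,0,0],[0,0.8,0,0,0,0],[0,1,0,0,0,0],[0,1,0,0,0,0]],
  ],
  fingers=1,
)

```text
time_s: 10.72
eef_pos: [469.9, -185.9, 313.3]
ee_rot: [-0.002, 0.763, 0.646, -0.003]
force: [0.2, -0.0, 0.1]
grip_width: 1.001
```

Request:
drive_tool(
  rows=[
    [[0,0.4,0,0,0,0],[0.2,0.8,0,0,0,0],[0.4,1,0,0,0,0],[0.4,1,0,0,0,0]],
  ],
)

```text
time_s: 11.22
eef_pos: [510.8, -85.9, 313.0]
ee_rot: [-0.002, 0.763, 0.647, -0.003]
force: [0.7, -0.4, -0.8]
grip_width: 1.0
```

Request:
drive_tool(
  rows=[
    [[0.2,0.4,0,0,0,0],[0.4,0.8,0,0,0,0],[0.4,1,0,0,0,0],[0.4,1,0,0,0,0]],
  ],
)

```text
time_s: 11.72
eef_pos: [550.4, 13.8, 312.7]
ee_rot: [-0.002, 0.762, 0.647, -0.003]
force: [0.0, 0.1, -0.4]
grip_width: 0.999
```

Request:
drive_tool(
  rows=[
    [[0.2,0.4,0,0,0,0],[0.4,0.8,0,0,0,0],[0.4,1,0,0,0,0],[0.4,1,0,0,0,0]],
  ],
)

```text
time_s: 12.22
eef_pos: [590.0, 113.4, 312.5]
ee_rot: [-0.002, 0.762, 0.647, -0.003]
force: [-0.2, -0.0, -0.6]
grip_width: 0.999
```

Request:
drive_tool(
  rows=[
    [[0.2,0.4,0,0,0,0],[0.25,0.78,0,0,0,0],[0.25,0.78,0,0,0,0],[0.25,0.78,0,0,0,0]],
  ],
)

```text
time_s: 12.72
eef_pos: [614.9, 189.6, 312.5]
ee_rot: [-0.002, 0.763, 0.647, -0.004]
force: [0.9, -0.7, 0.0]
grip_width: 0.997
```

```bash
python3 - <<'E'
from h import *
im=viewer.capture("scene")[:,:,::-1]
cv2.imwrite(f"pics/scene5.png",im)
s=ctrl.sense();print(s["eef_pos"],s["ee_rot"],s["grip_width"],s["force"])
E
```

```text
[614.99207824 189.49218166 312.63436346] [-0.00227826  0.76273728  0.6466944  -0.00360699] 0.9981908017939706 [ 0.23485457 -0.52443286 -0.72665479]
```

View pics/scene5.png

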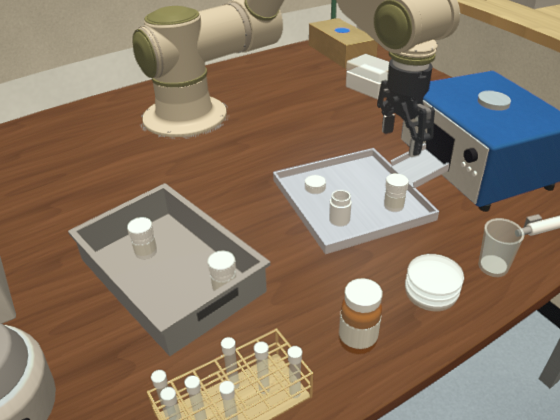

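The open jaws are over the second jar, whose cap top is at (397,179). The chute stays behind the fingers. Descending.

Request:
drive_tool(
  rows=[
    [[0,0.02,-0.3,0,0,0],[0,0.02,-0.6,0,0,0],[0,0.02,-0.8,0,0,0],[0,0.02,-1,0,0,0],[0,0.02,-1,0,0,0],[0,0.02,-1,0,0,0]],
  ],
)

```text
time_s: 13.52
eef_pos: [615.3, 191.2, 213.6]
ee_rot: [-0.002, 0.763, 0.647, -0.003]
force: [-0.1, 0.1, -0.4]
grip_width: 0.999
```

Request:
drive_tool(
  rows=[
    [[0,0,0,0,0,0],[0,0,0,0,0,0],[0,0,0,0,0,0],[0,0,0,0,0,0],[0,0,0,0,0,0],[0,0,0,0,0,0]],
  ],
  fingers=-1,
  force=40,
)

```text
time_s: 14.28
eef_pos: [615.4, 191.3, 214.3]
ee_rot: [-0.002, 0.763, 0.647, -0.003]
force: [-2.1, -0.4, 6.2]
grip_width: 0.501
```

Request:
drive_tool(
  rows=[
    [[0,0,0.2,0,0,0],[0,0,0.5,0,0,0],[0,0,0.9,0,0,0],[0,0,1,0,0,0],[0,0,1,0,0,0]],
  ],
)

```text
time_s: 14.9
eef_pos: [615.3, 191.3, 313.7]
ee_rot: [-0.002, 0.763, 0.647, -0.003]
force: [-0.2, -0.6, -1.4]
grip_width: 0.504
```

```bash
python3 - <<'E'
from h import *
im=viewer.capture("scene")[:,:,::-1]
cv2.imwrite(f"pics/scene6.png",im)
s=ctrl.sense();print(s["eef_pos"],s["ee_rot"],s["grip_width"],s["force"])
E
```

```text
[615.17224812 191.2775662  312.70060098] [-0.00223217  0.76279378  0.646628   -0.00359079] 0.5045461889900078 [-0.01030255 -0.34051219 -1.75018881]
```

View pics/scene6.png

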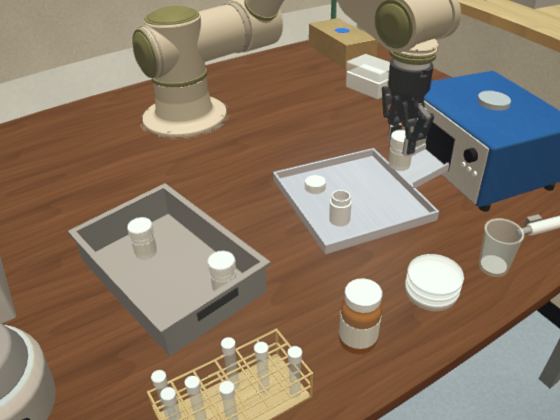

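Second jar is held upright at (401,150). I'll carry it to (573,-298).

Request:
drive_tool(
  rows=[
    [[0,-0.3,0.25,0,0,0],[0,-0.7,0.25,0,0,0],[-0.2,-1,0.25,0,0,0],[-0.2,-1,0.25,0,0,0]],
  ],
)

```text
time_s: 15.45
eef_pos: [594.6, 89.6, 336.1]
ee_rot: [-0.003, 0.764, 0.646, -0.005]
force: [0.5, -0.5, -1.1]
grip_width: 0.503
```

Request:
drive_tool(
  rows=[
    [[0,-0.4,0,0,0,0],[-0.1,-0.8,0,0,0,0],[-0.22,-1,0,0,0,0],[-0.22,-1,0,0,0,0]],
  ],
)

```text
time_s: 15.95
eef_pos: [572.5, -10.9, 335.0]
ee_rot: [-0.004, 0.764, 0.645, -0.005]
force: [0.0, 1.2, -1.3]
grip_width: 0.499
```

Request:
drive_tool(
  rows=[
    [[0,-0.4,0,0,0,0],[0,-0.8,0,0,0,0],[0,-1,0,0,0,0],[0,-1,0,0,0,0]],
  ],
)

```text
time_s: 16.45
eef_pos: [572.9, -111.0, 334.4]
ee_rot: [-0.005, 0.764, 0.645, -0.005]
force: [0.0, 0.2, -0.9]
grip_width: 0.503
```

Request:
drive_tool(
  rows=[
    [[0,-0.4,0,0,0,0],[0,-0.8,0,0,0,0],[0,-1,0,0,0,0],[0,-1,0,0,0,0]],
  ],
)

```text
time_s: 16.95
eef_pos: [573.1, -210.7, 334.1]
ee_rot: [-0.005, 0.764, 0.645, -0.005]
force: [0.8, 0.8, -1.2]
grip_width: 0.502
```

Request:
drive_tool(
  rows=[
    [[0,-0.4,0,0,0,0],[0,-0.7,0,0,0,0],[0,-0.89,0,0,0,0],[0,-0.89,0,0,0,0],[0,-0.89,0,0,0,0]],
  ],
)

```text
time_s: 17.58
eef_pos: [573.4, -298.4, 334.1]
ee_rot: [-0.005, 0.764, 0.645, -0.005]
force: [0.4, -0.7, -1.1]
grip_width: 0.499
```

```bash
python3 - <<'E'
from h import *
im=viewer.capture("scene")[:,:,::-1]
cv2.imwrite(f"pics/scene7.png",im)
s=ctrl.sense();print(s["eef_pos"],s["ee_rot"],s["grip_width"],s["force"])
E
```

```text
[ 573.36918925 -298.40988596  334.15606635] [-0.00508874  0.76404397  0.64512256 -0.00527298] 0.5009945579966781 [ 0.11455154 -0.64135535 -0.84877505]
```

View pics/scene7.png

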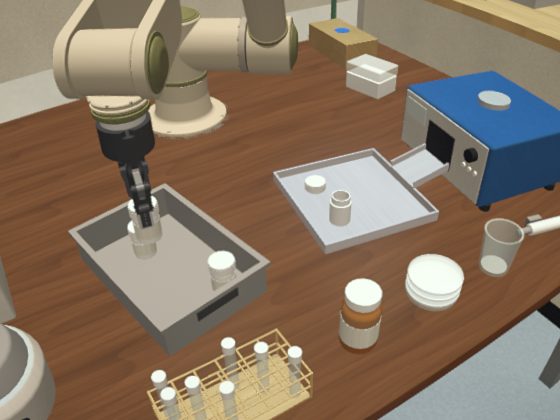

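The jar is at its place coordinates, upright. I'll lower it to an expected touchdown near z 215.

Request:
drive_tool(
  rows=[
    [[0,0,-0.3,0,0,0],[0,0,-0.6,0,0,0],[0,0,-0.9,0,0,0],[0,0,-1,0,0,0],[0,0,-1,0,0,0],[0,0,-1,0,0,0]],
  ],
)

```text
time_s: 18.38
eef_pos: [573.7, -298.4, 235.7]
ee_rot: [-0.004, 0.764, 0.645, -0.005]
force: [0.0, -0.3, -1.7]
grip_width: 0.503
```

Request:
drive_tool(
  rows=[
    [[0,0,-0.05,0,0,0],[0,0,-0.1,0,0,0],[0,0,-0.14,0,0,0],[0,0,-0.18,0,0,0],[0,0,-0.18,0,0,0]],
  ],
)

```text
time_s: 19.0
eef_pos: [573.6, -298.4, 217.2]
ee_rot: [-0.004, 0.764, 0.645, -0.005]
force: [-0.1, 0.1, -1.6]
grip_width: 0.503
```

Request:
drive_tool(
  rows=[
    [[0,0,-0.01,0,0,0],[0,0,-0.02,0,0,0],[0,0,-0.02,0,0,0]],
  ],
)

```text
time_s: 19.38
eef_pos: [573.6, -298.4, 215.5]
ee_rot: [-0.004, 0.764, 0.645, -0.005]
force: [-0.8, 0.1, 0.4]
grip_width: 0.501
```

Force has gone from -1.6 to +0.4 N, so it is on the floor. Release and lift.

Request:
drive_tool(
  rows=[
    [[0,0,0,0,0,0],[0,0,0,0,0,0],[0,0,0,0,0,0],[0,0,0,0,0,0]],
  ],
  fingers=0.7,
)

```text
time_s: 19.88
eef_pos: [573.7, -298.4, 215.4]
ee_rot: [-0.004, 0.764, 0.645, -0.005]
force: [1.0, -0.6, 0.1]
grip_width: 0.852
```

Request:
drive_tool(
  rows=[
    [[0,0,0.1,0,0,0],[0,0,0.3,0,0,0],[0,0,0.7,0,0,0],[0,0,1,0,0,0],[0,0,1,0,0,0]],
  ],
)

```text
time_s: 20.5
eef_pos: [573.8, -298.4, 318.8]
ee_rot: [-0.001, 0.764, 0.645, -0.004]
force: [-0.2, 0.1, -1.7]
grip_width: 0.848
```

Request:
drive_tool(
  rows=[
    [[0,0.4,0.4,0,0,0],[-0.3,0.8,0.8,0,0,0],[-0.6,1,1,0,0,0],[-0.8,1,1,0,0,0],[-0.8,1,1,0,0,0]],
  ],
)

```text
time_s: 21.12
eef_pos: [493.2, -198.3, 418.8]
ee_rot: [-0.002, 0.764, 0.645, -0.005]
force: [0.4, -0.4, 0.4]
grip_width: 0.848
```

Request:
drive_tool(
  rows=[
    [[0,0.4,0,0,0,0],[0,0.8,0,0,0,0],[0,1,0,0,0,0],[0,1,0,0,0,0]],
  ],
)

```text
time_s: 21.62
eef_pos: [493.7, -97.8, 418.5]
ee_rot: [-0.002, 0.764, 0.646, -0.005]
force: [0.5, -1.3, -0.2]
grip_width: 0.853
```

```bash
python3 - <<'E'
from h import *
for n in("scene","top"): cv2.imwrite(f"pics/{n}8.png",viewer.capture(n)[:,:,::-1])
s=ctrl.sense();print(s["eef_pos"],s["ee_rot"],s["grip_width"],s["force"])
E
```

```text
[493.55330111 -99.03473947 418.52909933] [-0.00156685  0.7642203   0.6449361  -0.00472168] 0.850552885042784 [-0.9131644  -0.4275813  -1.25120249]
```

View pics/scene8.png

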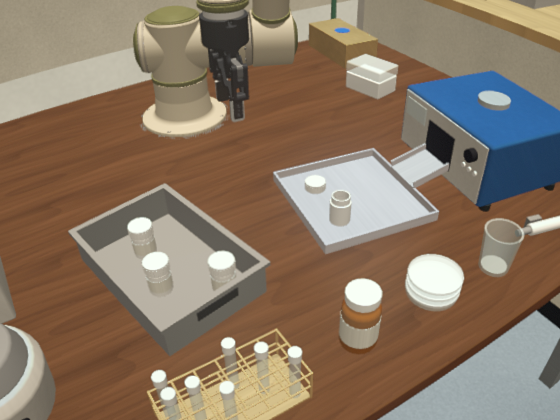

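View pics/top8.png

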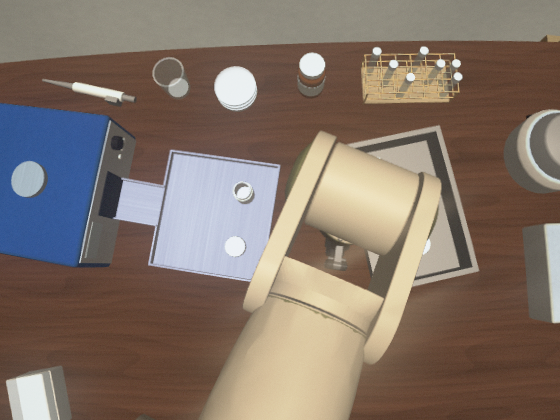

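The scene view shows three jars upright in the tote, at (142,238), (158,273) and (222,270). The open jar and loose cap look unmoved. A quick numerical check comes next, then hand-in.

```bash
python3 - <<'E'
from h import *
a=cv2.imread("pics/scene0.png").astype(int);b=cv2.imread("pics/scene8.png");
m=(b.min(2)>=222).astype(np.uint8);n,l,s,c=cv2.connectedComponentsWithStats(m)
for i in range(1,n):
    if s[i,4]>80 and 120<c[i][0]<340 and 140<c[i][1]<290: print(s[i],toplane("scene",[c[i]],71 if c[i][0]<300 else 24).round(0).tolist())
d=abs(a-b)[165:230,300:357].max(2);print("diff open/cap region",d.max(),(d>40).sum())
t0=cv2.imread("pics/top0.png").astype(int);t=cv2.imread("pics/top8.png")
d=abs(t0-t)[178:262,222:258].max(2);print("top diff",d.max(),(d>40).sum())
ctrl.finish_job()
E
```

```text
[305 175  21  12 191] [[474.0, 93.0, 24.0]]
[128 218  23  15 266] [[469.0, -288.0, 71.0]]
[142 252  26  18 356] [[572.0, -298.0, 71.0]]
[208 252  26  17 353] [[630.0, -205.0, 71.0]]
diff open/cap region 107 51
top diff 36 0
the job is handed in; nothing more can be done
```

I moved both capped jars from the catch tray to the tote floor and handed the job in at about 22 s of the 61 s allowed. The hand-in gives no verdict, so what follows is from my own last pictures.

- **Jars in the tote:** the scene view shows three upright jars. Their cap tops measure (469,-288) and (572,-298) for the two placed jars, against commanded (470,-286) and (574,-298). The jar already in the tote reads (630,-205), where it was at the start.
- **Left in the tray:** the top view around the open jar and loose cap shows no real change. The loose cap measures (474,93), as it did at the start.
- **One check that disagreed:** comparing first and last scene pictures around those two, 51 pixels differed. That crop also takes in the edge of the spot where a removed jar stood, which probably explains it, but I did not confirm that.
- **Not seen:** in the last top view the arm hid most of the tote, so upright and in place rests on the scene view alone.

The arm was clear of everything at the end. The highest force I saw reported was about 6 N.

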